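# Present the round bar over the saw fixture's V-blocks

### The arm

A 6-joint arm with a two-finger parallel gripper is mounted at the origin on the work surface. World frame = base frame: x ahead of the robot, y to its left, z up, the work surface at z = 0. Lengths are in mm, angles in rad, forces in N, time in s.
With the tool pointing down it reaches from about 300 to 775 mm from the base axis. Payload 14.6 kg.
Tool frame: the origin (TCP) lies on the centre line of the jaws, within the pads' length; the fingertips stand 19 mm ahead of it and the grasp point (between the pads) is the TCP (bot.tip_reach is the distance from the TCP to the fingertips, in mm); y points along the fingers, x is the direction in which the jaws open and shut, and the axes are right-handed (so a half turn about y gives the same grasp; the last joint's range is limited). The gripper opens to 85 mm and grips with 20 to 120 N. Pads are 22 mm wide; open, the fingers measure 114 mm over their backs; the gripper's body (76 mm by 85 mm) begins 54 mm behind the grasp point. The pads swing forward as they close: fully open they stand 13 mm farther back than shut.
Start: joints at [-1.408, 0.3, 1.521, -0, 1.321, -0.067], TCP at [125.274, -535.533, 250.281] pointing down, gripper open.
Joint ranges: [-3.03, 3.03], [-0.79, 2.21], [0.23, 2.52], [-1.04, 4.18], [0, 3.07], [-2.55, 2.55]. Speed limits (rad/s): [2.22, 2.22, 2.57, 3.14, 3.14, 3.14].

### API

Orientations are given as a unit quaternion [w, x, y, z].
In Python, from rig import bot gives the robot as it stands. Calls block until the motion is done:
- bot.move_to(position, orientation): joint-space move of the TCP to a pose.
- bot.servo_line(position, attitude=None, speed=150, until_force=None): straight line of the TCP; attitude=None keeps the orientation; speed is the mean speed in mm/s. With until_force (N) it stops when the force on the tool has changed by that much, and returns True; else False.
- bot.move_joints(angles): joint-space move.
- bot.move_gripper(opening, grip_force=None): finger opening in mm; grip_force is the grip in N (None keeps the last); returns when the fingers have stopped.
- bot.dwell(seconds).
- bot.ik(position, orientation): joint angles nearest the present ones, or None.
- bot.read_state(): the state.
- bot.read_camera(name): name is "scene" or "top"; returns a dict with "image" (384x512x3 uint8, blue, green, red), "depth" (384x512 float32, mm along the optical axis (not along the pixel's ray), 0 where there is no reading), "fovy" (degrees; the focal length in pixels is half the picture's height over the tangent of half this angle, whatever the lens; pixels are square), "cx", "cy" (the principal point, pixels), "k1" (the pictures are not rectified: a ray, as slopes to the right and down, at radius r is drawn at 1 + k1 r^2 times it, then the intrinsics apply), "eye" and "attitude" of the camera in the world. Camera axes: x right, y down, z forward; pixel columns grow to the right and rows downward; lengths in mm; the calibration is good to about 2 mm. A picture is of the moment at which its call begins.
A pose or a line that the arm cannot do raises bot.MotionError and nothing moves.
- bot.finish_job(): hands the job in, once; it reports no verdict.
The state is a dict: "clock": time; "joint_positions": joint angles; "qvel": joint speeds; "effort": joint torques, N m; "ee_pos": TCP position; "tool_rot": TCP orientation; "ft_force": force on the tool from outside, world axes, zero at the start; "moment": the same for the moment, N m; "grip_width": finger opening in mm.
Only numpy, scipy, OpenCV 4.12 (cv2) and the standard library are available. Lean on these libraries where they do the work, as an engineer would, in place of code of your own. Each camera call takes 0.05 s, during which the arm holds its last target.

### The job

Pull the chip guard of the sawing fixture all the way down, then take the round bar from the stock rack, bring it over into the fixture and hold it hovering level about 10 mm above its seat in the two V-blocks, lying along the V grooves and centred over them. Finish there while still holding the bar in the air: do not let the bar touch the fixture at any time, leave the guard down, and leave the other bars, the bottle and the brush where they are.

Things in the scene. Friction and masses are not known exactly. Their poses are not given: they have to be found in the camera images.
- fixture: Fixed sawing fixture: grey bed 150 (x) x 270 (y) x 20 mm high; white end plates at its y ends, inner faces at y = +-123 mm, tops 120 mm above the bench; rear (+x) wall 80 mm high; two steel V-blocks; a stop rod 160 mm long out of the +y plate, 106 mm high. Origin on the bench under the middle between the V-blocks; y along the V grooves, -x the front with the guard, z up.
- cradle (a point): Where the middle of the round bar's axis lies when seated: 64.8 mm above the bench over the fixture's origin, axes as the fixture's. The V-blocks stand at y = +-45 mm, each 22 mm wide in y, 84 mm in x, top 66 mm above the bench, with 90 degree grooves; the gap between them, 68 mm in y, is free for fingers down to the bed.
- guard (a joint): Angle of the chip guard, an aluminium panel 236 mm wide (y), 6 mm thick, reaching 120 mm from the hinge at the fixture's front bottom edge. 0 = upright, grows as its top swings towards the fixture's -x and down; 1.4 = stop, fully down. Starts at 0 to 0.25. The hinge is stiff: the guard stays where it is left; about 3 N at its tab moves it.
- guard_hinge (a point): Middle of the guard's hinge line, 70 mm in front (-x) of the fixture's origin and 25 mm above the bench; the hinge line runs along the fixture's y.
- guard_grip (a point): On the guard's grip: a black tab in the middle of its free edge, standing 40 mm out of the edge in the panel's plane, 24 mm wide along the hinge, 12 mm thick. The point is 145 mm from the hinge line, 25 mm beyond the panel's edge, 15 mm short of the tab's end. z points from hinge to tab's end, y along the hinge. Held across the 24 mm width, the tab can turn between the fingers.
- rack: Fixed plywood stock rack, base 260 (x) x 100 (y) x 12 mm. Two ribs at y = +-32 mm, 14 mm wide, tops 30 mm above the bench, carry three bars lying along the rack's y in slots at x = -80, 0 and +80 mm, between stops 12 mm higher than the ribs. The 50 mm gap between the ribs is free for fingers down to the base. Origin on the bench under its middle.
- round_bar: Round steel bar, 28 mm diameter, 130 mm long, about 0.6 kg, lying in any of the three slots of the rack. Origin at the middle of its axis (44 mm above the bench in the rack), y along the bar; it may have rolled about y.
- square_bar: Bystander: square steel bar 24 x 96 (y) x 24 mm in another slot; origin at the centre of its underside.
- flat_bar: Bystander: flat steel bar 30 x 150 (y) x 8 mm in another slot; origin at the centre of its underside.
- oil_bottle: Bystander: white bottle with black cap, 54 mm diameter, 120 mm high, standing on the bench; origin at the centre of its underside.
- chip_brush: Bystander: hand brush lying on the bench to the left of the fixture (robot's left), its length along its x; origin at its underside.
Things that resemble listed ones, but are neither listed nor needed, are in the scene too. What is shaped like the round_bar but purple or yellow is not meant.

How it is judged:
By the outcome, as a careful person would: the job done as asked, in the order asked, and still so for the second after the job is handed in, while the arm keeps its last pose, push and grip.
It also fails if it takes over 53 s, if anything falls off the work surface, if the arm or the gripper's body presses on something with over 40 N, if the wrist force passes 120 N, or if a joint passes its speed limit or range.

## Working session

There is one attempt and no reset: what is moved stays moved. The work goes in short steps, each a Python script; the robot and the scene stay as the last script left them, time stands still between calls to the robot, and variables do not carry over. Pictures are saved under pics/ and viewed, and the job is handed in when it is done.

```bash
ls; mkdir -p pics; cat > h.py <<'E'
import numpy as np, cv2
from scipy.spatial.transform import Rotation as R
from rig import bot
def rot(q): return R.from_quat([q[1],q[2],q[3],q[0]]).as_matrix()
def quat(M):
    q=R.from_matrix(M).as_quat(); return [float(q[3]),float(q[0]),float(q[1]),float(q[2])]
def K(c):
    f=c["image"].shape[0]/2/np.tan(np.radians(c["fovy"])/2)
    return f
def cloud(c):
    h,w=c["depth"].shape; f=K(c)
    Km=np.array([[f,0,c["cx"]],[0,f,c["cy"]],[0,0,1]])
    u,v=np.meshgrid(np.arange(w),np.arange(h))
    p=np.stack([u,v],-1).reshape(-1,1,2).astype(np.float64)
    s=cv2.undistortPoints(p,Km,np.array([c["k1"],0,0,0,0.]))[:,0]
    d=c["depth"].reshape(-1,1)
    P=np.hstack([s,np.ones((len(s),1))])*d
    W=P@rot(c["attitude"]).T+np.array(c["eye"])
    W[d[:,0]<=0]=np.nan
    return W.reshape(h,w,3)
def proj(c,X):
    f=K(c); X=(np.atleast_2d(X)-np.array(c["eye"]))@rot(c["attitude"])
    s=X[:,:2]/X[:,2:]; r2=(s**2).sum(1,keepdims=True)
    return s*(1+c["k1"]*r2)*f+[c["cx"],c["cy"]]
E
python3 - <<'E'
from h import *
s=bot.read_state();print(s)
for n in("scene","top"):
    c=bot.read_camera(n); print(n,c["fovy"],c["cx"],c["cy"],c["k1"],c["eye"],c["attitude"])
    cv2.imwrite(f"pics/{n}0.png",cv2.resize(c["image"],(768,576),interpolation=cv2.INTER_CUBIC))
    np.save(f"{n}0.npy",cloud(c)); np.save(f"{n}0_img.npy",c["image"])
E
```

```text
pics
{'clock': 0.0, 'joint_positions': array([-1.40762206e+00,  3.00497102e-01,  1.52161010e+00,  8.61298567e-07,
        1.32074170e+00, -6.66216752e-02]), 'qvel': array([ 0.00010661, -0.00016749, -0.00045594,  0.00014625, -0.00033278,
       -0.00107118]), 'effort': array([-8.55429153e-04, -5.43503344e+01, -3.61790228e+01, -2.18224404e-04,
        4.02501042e-03, -3.80558697e-05]), 'ee_pos': array([ 125.2264937 , -535.31714222,  249.69477301]), 'tool_rot': array([ 0.55432451, -0.55372699,  0.4397092 , -0.43905189]), 'ft_force': array([ 0.30078735,  0.74633276, -0.5668163 ]), 'moment': array([-0.00587491,  0.00076639,  0.01848202]), 'grip_width': 85.3532509101474}
scene 46.46346929564781 257.61461256106253 195.97521332235866 -0.02833200409498406 [1310.91485848  372.29717415 1168.88884727] [-0.16917133  0.48807889  0.80952447 -0.27898062]
top 57.15203945852209 250.7093302277583 189.6825231685218 -0.023738976312233866 [ 422.66450065   -7.45663755 1040.0178954 ] [ 0.05501999 -0.69821962  0.71075486 -0.06549568]
```

View pics/scene0.png

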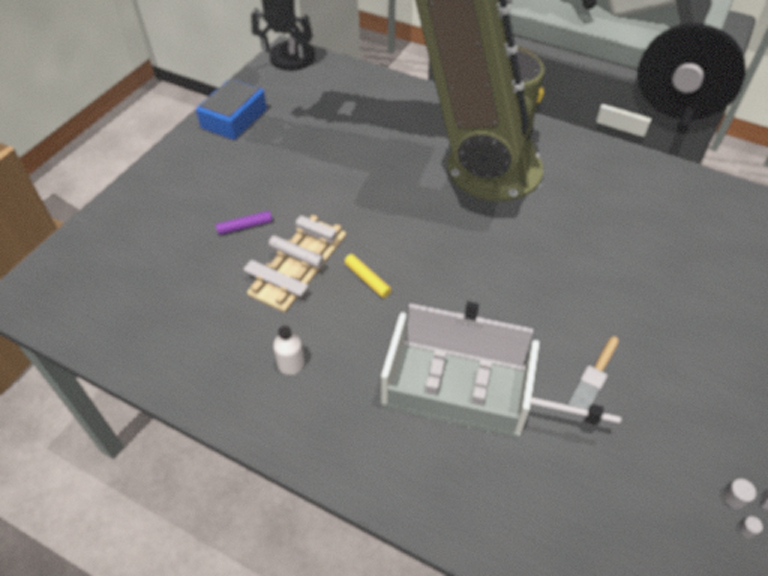

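View pics/top0.png

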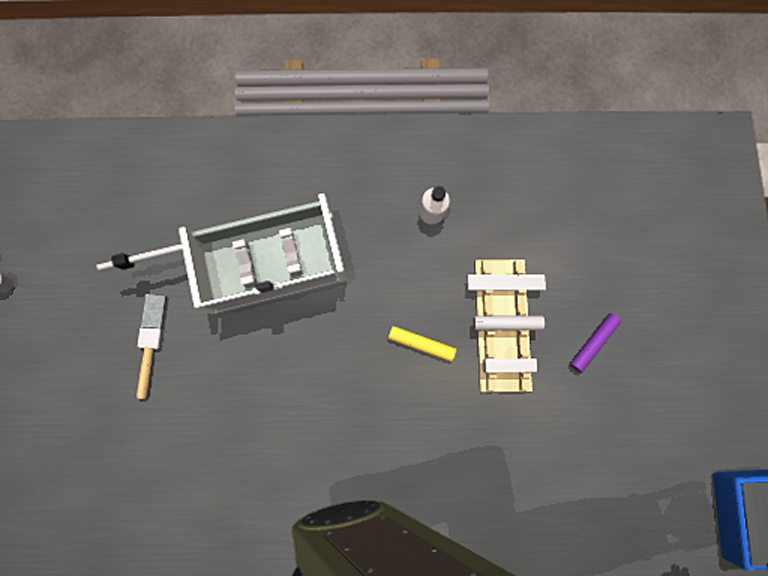

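Candidates for the round bar (enlarged top picture):
- grey bar, middle slot (510,323)
- grey bar, upper slot (507,283): the longest, so probably the flat bar
- grey bar, lower slot (511,366): the shortest, so probably the square bar
- yellow rod (422,344) and purple rod (595,343): excluded by colour
- long grey rods on the floor (360,90): not on the rack

I choose the middle one and will check it in a crop and in the depth data.

```bash
python3 - <<'E'
import numpy as np,cv2
im=np.load("top0_img.npy");W=np.load("top0.npy")
cr=im[165:270,300:375]; a=cv2.resize(cr,None,fx=5,fy=5,interpolation=cv2.INTER_CUBIC)
si=np.load("scene0_img.npy")[135:215,155:245]; b=cv2.resize(si,None,fx=4.5,fy=4.5,interpolation=cv2.INTER_CUBIC)
H=max(a.shape[0],b.shape[0]); o=np.zeros((H,a.shape[1]+b.shape[1],3),np.uint8);o[:a.shape[0],:a.shape[1]]=a;o[:b.shape[0],a.shape[1]:]=b
cv2.imwrite("pics/crop1.png",o)
for n,(u,v) in dict(flat=(338,188),mid=(340,215),sq=(341,244),base=(335,200)).items(): print(n,W[v,u].round(1))
for n in ("scene","top"):
    W=np.load(n+"0.npy");im=np.load(n+"0_img.npy").astype(int)
    z=W[...,2]; 
    # bars on rack: grey points higher than 34
    m=(W[...,0]>200)&(W[...,0]<650)&(W[...,1]<-60)&(W[...,1]>-330)&(z>33)&(z<70)&(abs(im.max(-1)-im.min(-1))<25)
    k,l,st,ce=cv2.connectedComponentsWithStats(m.astype(np.uint8))
    for i in range(1,k):
        if st[i,4]<60: continue
        P=W[l==i]; (c,s,a)=cv2.minAreaRect(P[:,:2].astype(np.float32)); print(n,st[i],np.round(c,1),np.round(s,1),round(a,1),"z",np.percentile(P[:,2],[5,50,95]).round(1))
E
```

```text
flat [ 596.2 -277.7   36.7]
mid [ 515.5 -273.    57.7]
sq [ 435.  -271.7   54.7]
base [ 564.6 -273.3   11.6]
scene [197 144  27  18 221] [ 441.  -270.9] [97.9 30.5] 90.0 z [37.4 52.  58.1]
scene [181 159  35  19 268] [ 517.6 -269.2] [121.3  34.8] 89.3 z [40.6 53.9 60.7]
scene [169 176  36  21 293] [ 597.8 -265.9] [ 34.1 127.5] 0.2 z [34.7 39.2 44.1]
top [312 182  45  12 438] [ 598.  -265.4] [ 31.5 128.4] 0.9 z [34.4 37.2 40.6]
top [315 210  46  10 415] [ 518. -268.] [123.1  26. ] 88.9 z [46.6 54.5 58.7]
top [322 239  36   9 322] [ 438.  -269.6] [96.  22.3] 88.8 z [49.6 53.  56.4]
```

View pics/crop1.png

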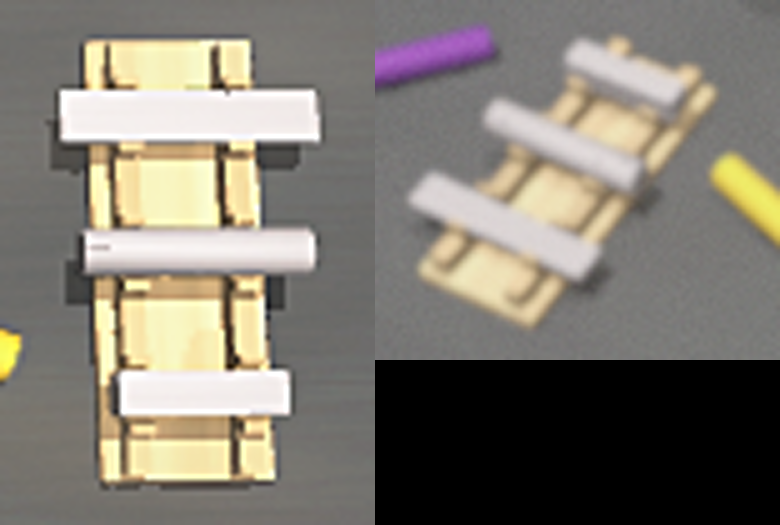

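The crop shows the middle bar, at about (200,250), with rounded shading and a top at 57.7 mm, so it is the Ø28 bar. The upper bar is flat (top at 37 mm) and the lower one is square (top at 54 mm). My y cut at -330 clipped the bar ends, so I'll re-measure it together with the fixture.

```bash
python3 - <<'E'
import numpy as np,cv2
for n in ("scene","top"):
    W=np.load(n+"0.npy");im=np.load(n+"0_img.npy").astype(int); z=W[...,2]
    m=(W[...,0]>490)&(W[...,0]<550)&(W[...,1]<-100)&(W[...,1]>-400)&(z>44)&(z<70)
    P=W[m]; print(n,"bar",len(P),P.min(0).round(1),P.max(0).round(1), "axis fit", np.polyfit(P[:,1],P[:,0],1))
    for nm,lo,hi in (("plates",114,126),("rear",75,85),("V",60,71),("bed",15,26)):
        m=(W[...,0]>400)&(W[...,0]<800)&(W[...,1]>-50)&(W[...,1]<420)&(z>lo)&(z<hi)
        k,l,st,ce=cv2.connectedComponentsWithStats(m.astype(np.uint8))
        for i in range(1,k):
            if st[i,4]<15: continue
            P=W[l==i]; (c,s,a)=cv2.minAreaRect(P[:,:2].astype(np.float32)); print(n,nm,st[i],np.round(c,1),np.round(s,1),round(a,1),"z",np.median(P[:,2]).round(1))
E
python3 - <<'E'
import cv2,numpy as np
a=np.load("top0_img.npy")[120:220,55:240]
cv2.imwrite("pics/crop2.png",cv2.resize(a,None,fx=4.2,fy=4.2,interpolation=cv2.INTER_CUBIC))
b=np.load("scene0_img.npy")[195:295,245:425]
cv2.imwrite("pics/crop3.png",cv2.resize(b,None,fx=4.2,fy=4.2,interpolation=cv2.INTER_CUBIC))
E
```

```text
scene bar 278 [ 496.9 -342.5   44. ] [ 540.1 -209.3   63.6] axis fit [-1.13438406e-02  5.19559279e+02]
scene plates [254 208  17  45 201] [680.3  56.4] [153.7  12.7] 13.3 z 120.6
scene plates [272 208  82  20 217] [578.8 164.7] [  8.1 235.7] 13.3 z 120.3
scene plates [349 227  10  46 210] [621.5 307.9] [149.6  12.3] 13.2 z 120.3
scene rear [272 217  79  19 174] [581.5 165.5] [  8.8 232.4] 13.1 z 80.1
scene rear [254 256  97  25 329] [718.9 198.8] [ 13.3 268.6] 13.5 z 80.0
scene V [272 220  22   7  55] [600.9  84.6] [ 7.4 64.6] 12.2 z 65.6
scene V [295 225  55  14 134] [573.9 200.3] [  7.5 162.3] 13.5 z 65.2
scene V [288 233   9  11  69] [636.2 131.9] [31.1 21.4] 16.4 z 65.5
scene V [318 239  10  10  61] [611.8 218.9] [32.2 21.4] 13.5 z 66.1
scene V [284 250   9   9  59] [688.4 144.5] [29.9 21.5] 13.5 z 65.7
scene V [315 256   9  10  62] [667.6 232.2] [29.6 21.2] 13.6 z 65.5
scene V [254 260  53  13 105] [736.1 141. ] [  5.7 148.5] 13.0 z 65.6
scene V [307 272  43  11  84] [705.3 273.8] [  5.9 116.7] 13.0 z 65.2
scene bed [262 229  28  33 605] [654.2  88.4] [105.2  65.6] 14.4 z 21.2
s
[... 717 characters left out ...]
] [35.6  1.5] 14.1 z 80.7
top V [130 138  84  31 127] [714.8 201.7] [ 30.4 244. ] 20.5 z 65.4
top V [186 152   8   6  36] [695.4 149.1] [12.6 21.6] 11.1 z 64.7
top V [187 157   8   6  28] [681.  145.7] [11.6 20.7] 12.3 z 62.7
top V [155 160  10  11  64] [667.5 234.8] [26.7 22.5] 15.4 z 64.0
top V [132 170   5  18  20] [628.3 303.7] [50.8  1.6] 13.5 z 64.6
top V [191 171   9  11  65] [633.5 133.7] [27.5 21.2] 12.9 z 64.4
top V [159 179  10  11  67] [612.4 221.6] [27.9 22. ] 12.7 z 64.0
top bed [ 135  142   91   58 2538] [653.4 186.1] [132.  247.3] 12.8 z 19.2
top bed [206 188  16   6  21] [598.  85.] [ 2.4 46.5] 13.7 z 22.9
top bed [ 96 196  15  65 352] [494.8 409.9] [ 31.  184.2] 85.8 z 17.8
```

View pics/crop2.png

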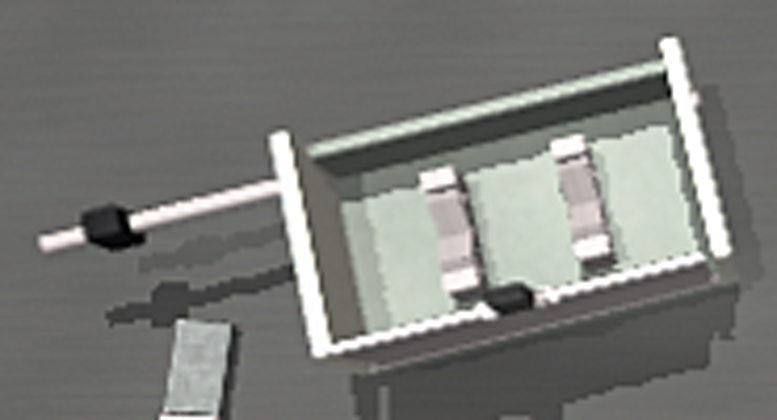

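View pics/crop3.png

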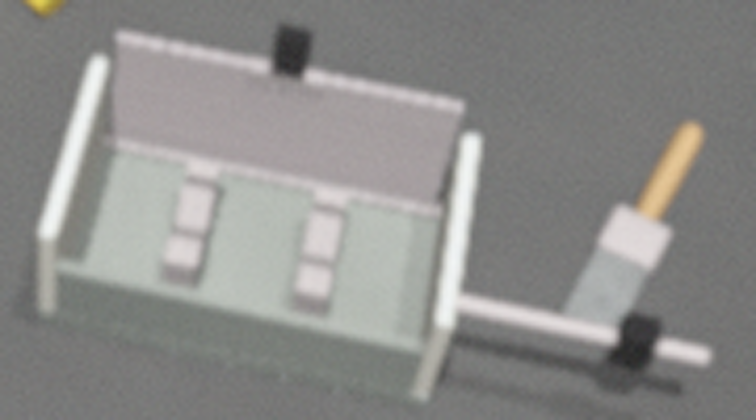

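Fixture: yaw about 13.4°, origin about (650.6, 183). Next are the guard angle, the rack yaw and the bar centre.

```bash
python3 - <<'E'
from h import *
yaw=np.radians(13.4);F=np.array([[np.cos(yaw),-np.sin(yaw),0],[np.sin(yaw),np.cos(yaw),0],[0,0,1]]);O=np.array([650.6,183,0])
for n in ("scene","top"):
    W=np.load(n+"0.npy");im=np.load(n+"0_img.npy").astype(int); L=(W-O)@F
    m=(abs(L[...,1])<110)&(L[...,0]<-50)&(L[...,0]>-140)&(L[...,2]>45)&(L[...,2]<190)
    P=L[m]
    for lo in range(45,190,15):
        q=P[(P[:,2]>=lo)&(P[:,2]<lo+15)]
        if len(q): print(n,lo,len(q),np.median(q[:,0]).round(1), np.percentile(q[:,1],[3,97]).round(1))
    dark=(im.max(-1)<70)&m&(L[...,2]>110); D=L[dark]; print("tab",len(D),D.min(0).round(1),D.max(0).round(1),np.median(D,0).round(1))
    z=W[...,2]
    m=(W[...,0]>360)&(W[...,0]<680)&(W[...,1]<-180)&(W[...,1]>-360)&(z>7)
    P=W[m&(z<34)]; print("rack",cv2.minAreaRect(P[:,:2].astype(np.float32)))
    for x0,zl in ((438,50),(518,50),(598,34)):
        q=W[m&(abs(W[...,0]-x0)<15)&(z>zl)]; print("bar",x0,cv2.minAreaRect(q[:,:2].astype(np.float32)), np.percentile(q[:,2],95))
print(bot.tip_reach)
E
```

```text
scene 45 222 -69.7 [-103.9  102.7]
scene 60 233 -70.5 [-101.8  103.6]
scene 75 245 -71.6 [-102.5  103.4]
scene 90 247 -72.6 [-102.4  103.6]
scene 105 247 -73.4 [-104.   103.1]
scene 120 247 -74.4 [-101.4  103.8]
scene 135 308 -75.5 [-102.8  103.6]
scene 150 33 -73.6 [-11.3   9.5]
scene 165 29 -74.3 [-12.2  10.2]
scene 180 32 -77.0 [-10.9   8.6]
tab 62 [-80.1  -9.7 151.4] [-69.3   8.9 188.2] [-74.   -0.8 171.8]
rack ((517.1824340820312, -268.28619384765625), (173.32118225097656, 315.844482421875), 88.09135437011719)
bar 438 ((439.1469421386719, -270.8289489746094), (27.732627868652344, 97.85675048828125), 0.8655946254730225) 58.1960836634983
bar 518 ((519.3085327148438, -275.91839599609375), (133.19065856933594, 25.43379783630371), 89.65641021728516) 61.25226653509685
bar 598 ((598.1671752929688, -276.6238708496094), (29.897605895996094, 149.1254119873047), 0.33645308017730713) 43.67346346407709
top 45 56 -74.5 [-100.6   99. ]
top 60 57 -75.3 [-100.   107.5]
top 75 60 -76.3 [-104.5  102.3]
top 90 64 -77.2 [-100.1   98.6]
top 105 60 -78.0 [-104.1  102.5]
top 120 59 -79.0 [-105.4   99.5]
top 135 228 -77.6 [-102.6  103.9]
top 150 10 -83.3 [-10.5  11.2]
top 165 15 -84.4 [-10.6  12. ]
top 180 43 -79.6 [-9.6 11.8]
tab 60 [-85.  -25.  119.8] [-74.5  49.8 186.6] [-81.7  -0.2 180.1]
rack ((517.2647705078125, -271.4627990722656), (140.72276306152344, 259.6893615722656), 89.26631927490234)
bar 438 ((437.9046630859375, -269.57958984375), (96.01339721679688, 22.186004638671875), 88.84561157226562) 56.414450296686766
bar 518 ((517.6997680664062, -271.91168212890625), (129.88629150390625, 25.561752319335938), 88.88346099853516) 58.936961933636724
bar 598 ((598.3246459960938, -276.8201904296875), (150.8301239013672, 29.661680221557617), 89.65703582763672) 40.2509078323237
19.0
```

Guard angle ≈ 0.065 rad and bar centre ≈ (518.5, -273.5, 44). Checking IK for the guard arc and the bar poses.

```bash
cat >> h.py <<'E'
YAW=np.radians(13.4); O=np.array([650.6,183.,0])
F=np.array([[np.cos(YAW),-np.sin(YAW),0],[np.sin(YAW),np.cos(YAW),0],[0,0,1]])
def fx(p): return (O+F@np.array(p,float)).tolist()
def down(d):  # tool with jaws along world dir d, pointing down
    x=np.array([d[0],d[1],0.]);x/=np.linalg.norm(x);y=np.array([0,0,-1.]);return quat(np.column_stack([x,y,np.cross(x,y)]))
def grip(a,dz=0): return fx([-70-145*np.sin(a),-0.3,25+145*np.cos(a)+dz])
BARD=np.array([0.015,1,0])
E
python3 - <<'E'
from h import *
print(rot(bot.read_state()["tool_rot"]).round(2))
for s in(1,-1):
    q=down(s*F[:,1]); print(s,[None if (j:=bot.ik(grip(a,dz),q)) is None else np.round(j,2) for a,dz in((.065,90),(.065,0),(.7,0),(1.43,0))])
    for nm,p,d in(("rack",[518.5,-273.5,44],[s,-0.015*s]),("fix",fx([0,0,74.8]),s*F[:,0])):
        j=bot.ik(p,down(d)); print(s,nm,None if j is None else np.round(j,2))
E
```

```text
[[ 0.23 -0.    0.97]
 [-0.97  0.    0.23]
 [-0.   -1.    0.  ]]
1 [array([ 0.22,  0.4 ,  1.37, -0.  ,  1.38, -1.59]), array([ 0.22,  0.48,  1.47, -0.  ,  1.19, -1.59]), array([ 0.21,  0.35,  1.75, -0.  ,  1.05, -1.59]), array([ 0.21,  0.41,  1.93, -0.  ,  0.8 , -1.59])]
1 rack [-0.55  0.62  1.58 -0.    0.94 -0.53]
1 fix [ 0.22  0.75  1.27 -0.    1.12 -0.01]
-1 [array([ 0.22,  0.4 ,  1.37, -0.  ,  1.38,  1.55]), array([ 0.22,  0.48,  1.47, -0.  ,  1.19,  1.55]), array([ 0.21,  0.35,  1.75, -0.  ,  1.05,  1.55]), array([ 0.21,  0.41,  1.93, -0.  ,  0.8 ,  1.55])]
-1 rack None
-1 fix None
```

```bash
python3 - <<'E'
from h import *
q=down(F[:,1])
bot.move_to(grip(.065,80),q); bot.move_gripper(60,30)
print(bot.servo_line(grip(.065,0),speed=80,until_force=8))
s=bot.read_state();print(s["clock"],s["ee_pos"],grip(.065),s["ft_force"])
for n in("scene","top"):
    c=bot.read_camera(n)
    u,v=proj(c,s["ee_pos"])[0].astype(int); im=c["image"][max(0,v-60):v+60,max(0,u-60):u+60]
    cv2.imwrite(f"pics/{n}1.png",cv2.resize(im,None,fx=4,fy=4,interpolation=cv2.INTER_CUBIC))
E
python3 -c "
import cv2,numpy as np
a=cv2.imread('pics/scene1.png');b=cv2.imread('pics/top1.png');print(a.shape,b.shape)
cv2.imwrite('pics/both1.png',cv2.resize(np.hstack([a,b]),(800,400)))"
```

```text
False
4.5417 [573.65545807 164.37812036 170.28102636] [573.4132549711309, 164.30312773435833, 169.69379533233865] [-0.66660728  0.8892142  -0.29041208]
(480, 480, 3) (480, 480, 3)
```

View pics/both1.png

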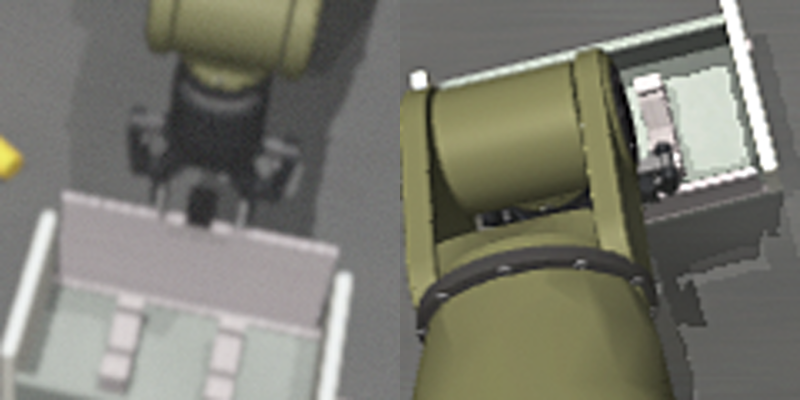

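In the scene view (left half) the tab at (203,207) stands centred between the two fingers at (165,205) and (243,212). Close and pull along the arc.

```bash
python3 - <<'E'
from h import *
bot.move_gripper(0,30)
s=bot.read_state();print(s["clock"],"w",s["grip_width"],s["ft_force"].round(1))
f0=s["ft_force"]
for a in np.linspace(.065,1.4,10)[1:]:
    hit=bot.servo_line(grip(a),speed=90,until_force=30)
    s=bot.read_state();print(round(a,2),hit,s["ee_pos"].round(1),np.round(grip(a),1),s["ft_force"].round(1),round(s["grip_width"],1))
    if hit: break
print(s["clock"])
E
```

```text
5.05 w 23.502629426092923 [-1.1  0.2  2.8]
0.21 False [552.5 159.4 166.8] [552.7 159.4 166.7] [-3.7  1.   3.9] 23.7
0.36 False [532.7 154.7 160.7] [532.7 154.6 160.6] [-4.6  1.8  4.9] 23.3
0.51 False [513.7 150.2 151.5] [513.7 150.1 151.5] [-4.3  2.6  2.7] 23.4
0.66 False [496.3 146.  139.5] [496.3 145.9 139.7] [-4.9  4.9  0.5] 23.4
0.81 False [480.8 142.3 125.2] [480.7 142.2 125.3] [-2.5  5.2 -1.5] 23.3
0.95 False [467.6 139.2 108.6] [467.4 139.1 108.8] [-2.   4.8 -2.7] 23.4
1.1 False [456.9 136.7  90.2] [456.7 136.5  90.3] [-1.8  6.  -4.3] 23.6
1.25 False [449.  134.8  70.3] [448.6 134.6  70.5] [-0.8  6.  -3.2] 23.5
1.4 False [443.9 133.6  49.4] [443.6 133.4  49.6] [-2.4  6.7 -3.5] 23.4
8.575
```

```bash
python3 - <<'E'
from h import *
for a in (1.42,1.44,1.46):
    hit=bot.servo_line(grip(a),speed=40,until_force=12)
    s=bot.read_state();print(a,hit,s["ee_pos"].round(1),np.round(grip(a),1),s["ft_force"].round(1))
    if hit or s["ft_force"][2]>8: break
bot.move_gripper(60)
p=s["ee_pos"].tolist(); p[2]+=130
bot.servo_line(p,speed=150)
# go to rack pre-grasp
bot.move_gripper(52)
bot.move_to([518.5,-273.5,170],down([1,-0.015]))
s=bot.read_state();print(s["clock"],s["ee_pos"],s["grip_width"])
for n in("scene","top"):
    c=bot.read_camera(n); cv2.imwrite(f"pics/{n}2.png",cv2.resize(c["image"],(768,576),interpolation=cv2.INTER_CUBIC))
    L=(cloud(c)-O)@F
    m=(abs(L[...,1])<105)&(L[...,0]<-90)&(L[...,0]>-180)&(L[...,2]>22)&(L[...,2]<100)
    P=L[m]; print(n,len(P),np.polyfit(P[:,0],P[:,2],1), [np.median(P[abs(P[:,0]-x)<8,2]).round(1) for x in(-100,-130,-160)])
E
```

```text
1.42 False [443.5 133.5  46.7] [443.1 133.3  46.8] [-2.5  6.  -1.8]
1.44 False [443.1 133.4  43.9] [442.7 133.2  43.9] [-2.8  5.3 -1.9]
1.46 False [443.2 133.4  42.2] [442.4 133.1  41. ] [-8.   4.2 17.9]
12.575 [ 518.76519753 -272.6283075   170.04636933] 52.088673190604084
scene 1808 [-0.17914373 16.08172129] [np.float64(34.1), np.float64(39.4), np.float64(44.4)]
top 2283 [-0.1764779  14.67648905] [np.float64(32.3), np.float64(37.6), np.float64(42.7)]
```

View pics/scene2.png

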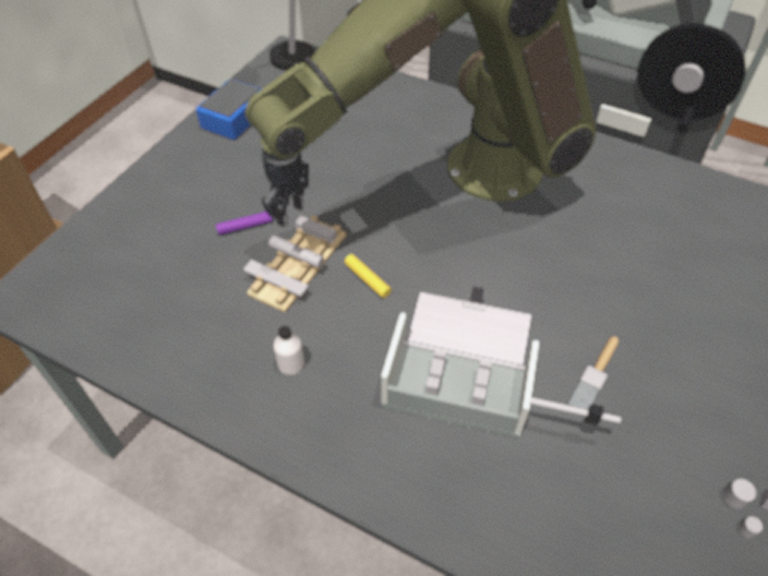

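The guard panel now lies flat in front at about (470,325). The depth slope of 0.178 gives about 1.394 rad, and the force rise of 18 N shows it reached the stop. Now the bar: descend, then close on it.

```bash
python3 - <<'E'
from h import *
hit=bot.servo_line([518.5,-273.5,44],attitude=down([1,-0.015]),speed=90,until_force=8)
s=bot.read_state();print(hit,s["ee_pos"],s["ft_force"].round(1))
if not hit:
    bot.move_gripper(0,80)
    s=bot.read_state();print(s["clock"],s["grip_width"],s["ee_pos"].round(1),s["ft_force"].round(1),s["moment"].round(2))
    c=bot.read_camera("scene"); u,v=proj(c,s["ee_pos"])[0].astype(int)
    cv2.imwrite("pics/grasp.png",cv2.resize(c["image"][v-50:v+50,u-60:u+60],None,fx=5,fy=5,interpolation=cv2.INTER_CUBIC))
E
```

```text
False [ 518.72228206 -273.63652109   44.52693564] [ 0.3 -0.4  0.5]
14.575 25.715579685302696 [ 518.7 -273.6   44.7] [-2.3  1.2  4.6] [ 0.19  0.33 -0.02]
```

View pics/grasp.png

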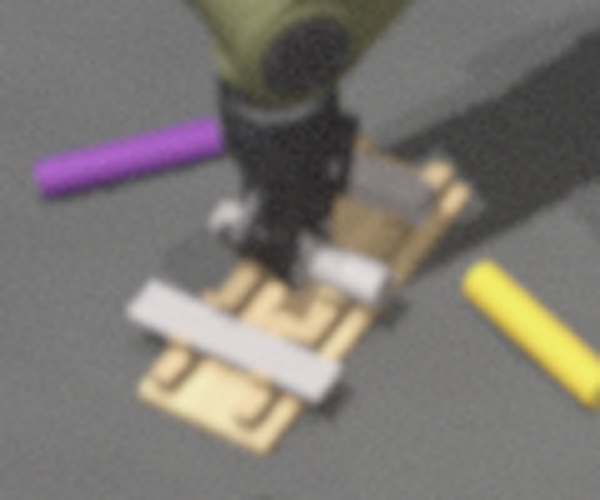

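The bar at about (300,250) is between the fingers, and the gripper width of 25.7 mm is a little under the 28 mm diameter. Lift and check the hold.

```bash
python3 - <<'E'
from h import *
bot.servo_line([518.7,-273.6,70],speed=50)
bot.servo_line([518.7,-273.6,240],speed=150)
bot.dwell(.3)
s=bot.read_state();print(s["clock"],s["grip_width"],s["ee_pos"].round(1),s["ft_force"].round(1),s["moment"].round(2))
for n in("scene","top"):
    c=bot.read_camera(n); W=cloud(c); p=s["ee_pos"]
    u,v=proj(c,p)[0].astype(int)
    cv2.imwrite(f"pics/{n}3.png",cv2.resize(c["image"][max(0,v-50):v+50,max(0,u-50):u+50],(400,400),interpolation=cv2.INTER_CUBIC))
    m=(abs(W[...,0]-p[0])<20)&(abs(W[...,1]-p[1])<90)&(abs(W[...,2]-p[2])<22)&(c["image"].min(-1)>110)
    P=W[m]
    if len(P)>5: print(n,len(P),P.min(0).round(1),P.max(0).round(1),cv2.minAreaRect(P[:,:2].astype(np.float32)), "z(y)",np.polyfit(P[:,1],P[:,2],1))
a=cv2.imread('pics/scene3.png');b=cv2.imread('pics/top3.png');cv2.imwrite('pics/both3.png',np.hstack([a,b]))
E
```

```text
16.875 25.96878627979081 [ 518.7 -273.6  239.7] [-0.2 -0.1 -4.8] [-0.02  0.01 -0.01]
scene 197 [ 500.8 -339.   223.9] [ 538.5 -206.7  256.8] ((519.1151123046875, -272.94000244140625), (131.71836853027344, 37.4739875793457), 87.05937957763672) z(y) [4.97394052e-03 2.47097900e+02]
top 204 [ 506.8 -257.   224.2] [ 531.3 -207.4  254.4] ((518.2891235351562, -231.85572814941406), (49.47151184082031, 23.99468231201172), 87.48435974121094) z(y) [-7.62938348e-02  2.31821633e+02]
```

View pics/both3.png

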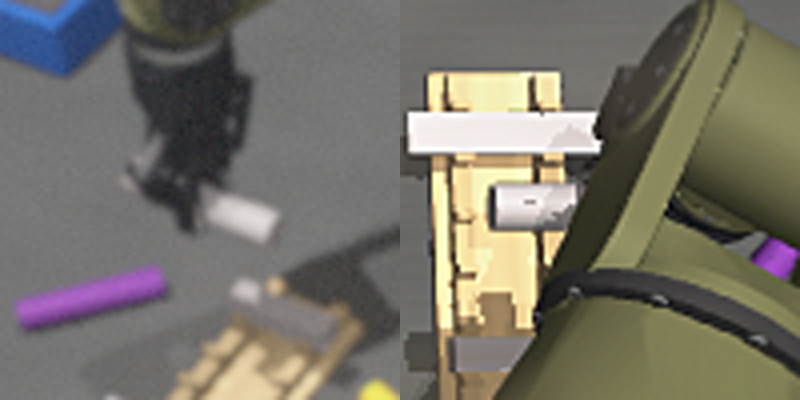

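The bar is held level: it is visible on both sides of the fingers at (240,215) in the left half and (535,205) in the right. The added weight of about 5.5 N fits too. Carry it over high, then lower it to 30 mm above the hover height and check against the V-blocks.

```bash
cat > chk.py <<'E'
from h import *
def chk(tag):
    s=bot.read_state();p=s["ee_pos"];print("t",s["clock"],"w",round(s["grip_width"],1),"tcpF",((p-O)@F).round(1),p.round(1),s["ft_force"].round(1))
    ims=[]
    for n in("scene","top"):
        c=bot.read_camera(n); W=cloud(c);L=(W-O)@F; z0=p[2]
        u,v=proj(c,p)[0].astype(int); u=max(u,60);v=max(v,50)
        ims.append(cv2.resize(c["image"][v-50:v+50,u-60:u+60],(480,400),interpolation=cv2.INTER_CUBIC)[:,40:440])
        m=(abs(L[...,0])<22)&(abs(L[...,1])<85)&(abs(L[...,2]-z0)<18)&(L[...,2]>z0-7)&(c["image"].min(-1)>100)
        P=L[m]
        if len(P)>8:
            print(n,"bar",len(P),P.min(0).round(1),P.max(0).round(1),np.array(cv2.minAreaRect(P[:,:2].astype(np.float32))[0]).round(1),"x(y)",np.polyfit(P[:,1],P[:,0],1).round(3),"z(y)",np.polyfit(P[:,1],P[:,2],1).round(3))
        for sx in(-1,1):
            for sy in(-1,1):
                m=(abs(L[...,0]-sx*28)<20)&(abs(L[...,1]-sy*45)<18)&(L[...,2]>60)&(L[...,2]<70)
                P=L[m]
                if len(P)>10: print(n,"V",sx,sy,len(P),np.array(cv2.minAreaRect(P[:,:2].astype(np.float32))[0]).round(1))
        for sy in(-1,1):
            m=(abs(L[...,1]-sy*129)<15)&(abs(L[...,0])<95)&(abs(L[...,2]-119.5)<5); P=L[m]
            if len(P)>30: print(n,"plate",sy,len(P),np.percentile(P[:,1],[2,98]).round(1),np.array(cv2.minAreaRect(P[:,:2].astype(np.float32))[0]).round(1))
    cv2.imwrite(f"pics/{tag}.png",np.hstack(ims))
E
python3 - <<'E'
from chk import *
bot.move_to(fx([0,0,240]),down(F[:,0]))
bot.servo_line(fx([0,0,105]),speed=100)
bot.dwell(.3)
chk("hov1")
E
```

```text
t 20.5083 w 25.9 tcpF [1.000e-01 0.000e+00 1.052e+02] [650.6 183.  105.2] [-0.1 -0.3 -5.6]
scene bar 351 [-13.2 -65.8  99.6] [ 15.2  64.1 122.9] [ 0.4 -0.8] x(y) [-2.000e-03  4.305e+00] z(y) [-2.0000e-03  1.1438e+02]
scene V 1 -1 58 [ 29.3 -46.4]
scene V 1 1 59 [29.1 43.2]
scene plate -1 186 [-135.7 -124. ] [   1.5 -130. ]
scene plate 1 209 [122.2 134.2] [  2.1 128.1]
top bar 117 [-13.9 -63.2 100.1] [ 11.6 -30.5 120.9] [ -1.2 -46.8] x(y) [-0.054 -4.862] z(y) [3.9000e-02 1.1589e+02]
top V -1 -1 62 [-28.3 -43.9]
top V 1 -1 39 [ 35.3 -43.5]
top plate -1 240 [-133.4 -121.6] [   0.4 -127.5]
```

View pics/hov1.png

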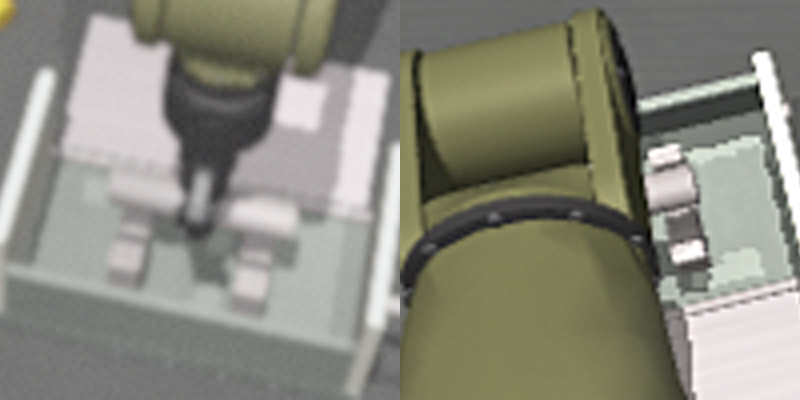

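Relative to the fixture features seen by the same camera, the bar is centred within about 1 mm in y and x, and level and parallel (slopes about 0.002). The bar halves at (145,190) and (262,215) lie over both V-blocks. Lower it to the hover height.

```bash
python3 - <<'E'
from chk import *
print(bot.servo_line(fx([0,0,75.2]),speed=50,until_force=6))
bot.dwell(.5)
chk("hov2")
for n,off in(("scene",17.25),("top",14.94)):
    c=bot.read_camera(n);L=(cloud(c)-O)@F
    m=(abs(L[...,0])<15)&(abs(abs(L[...,1])-45)<20)&(L[...,2]>80.5)&(L[...,2]<100)&(c["image"].min(-1)>100)
    P=L[m];print(n,"axis z est",len(P),(np.percentile(P[:,2],95)-off).round(1))
    m=(abs(L[...,1])<80)&(L[...,0]<-90)&(L[...,0]>-180)&(L[...,2]>22)&(L[...,2]<60)
    P=L[m]; print(n,"guard slope",np.polyfit(P[:,0],P[:,2],1).round(3))
    cv2.imwrite(f"pics/{n}9.png",cv2.resize(c["image"],(768,576)))
E
```

```text
False
t 21.8583 w 25.7 tcpF [ 0.   0.  75.2] [650.6 183.   75.2] [-0.8 -0.4 -4.7]
scene bar 337 [-13.1 -65.8  68.3] [14.4 63.8 93.1] [ 0.5 -1.1] x(y) [-1.000e-03  4.136e+00] z(y) [-3.000e-03  8.443e+01]
scene V -1 -1 34 [-35.4 -46.6]
scene V -1 1 33 [-34.5  42.9]
scene V 1 -1 63 [ 25.7 -46. ]
scene V 1 1 61 [25.8 44. ]
scene plate -1 190 [-135.7 -124.1] [  -1.1 -130. ]
scene plate 1 207 [122.1 134. ] [  1.3 128. ]
top bar 110 [-13.7 -63.4  68.4] [ 20.6 -31.1  92.7] [  2.9 -48. ] x(y) [-0.016 -3.042] z(y) [3.7000e-02 8.5797e+01]
top V -1 -1 62 [-27.6 -46.7]
top V 1 -1 57 [ 30.  -43.7]
top plate -1 243 [-133.4 -121.6] [  -0.5 -127.5]
top plate 1 142 [123.4 134.1] [ 12.2 128.8]
scene axis z est 216 75.0
scene guard slope [-0.175 16.587]
top axis z est 91 73.3
top guard slope [-0.168 15.754]
```

View pics/hov2.png

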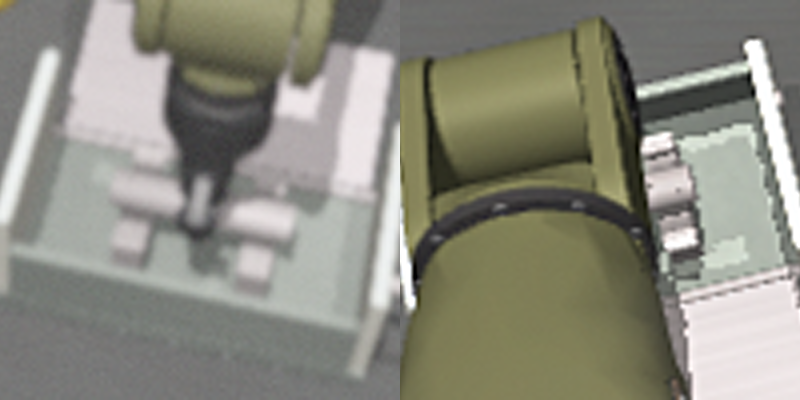

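View pics/scene9.png

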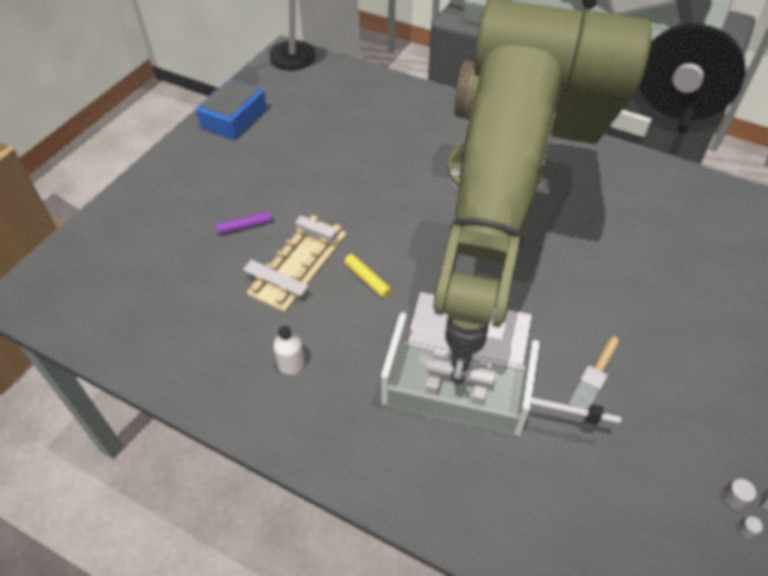

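The bar hangs over both V-blocks (at (145,192) and (257,220) in the crop) with its axis at about 74–75 mm. In the full picture the guard is down, the other two bars are still in the rack, and the bottle and brush are where they were. Handing in.

```bash
python3 -c "
from rig import bot
bot.finish_job(); print(bot.read_state()['clock'])"
```

```text
the job is handed in; nothing more can be done
the job is handed in; nothing more can be done
```

I pulled the guard down to its stop, took the round bar from the rack's middle slot, and handed the job in at about 22 s with the bar held over the V-blocks.

**Guard:** the force rose 18 N at the stop. With the bar in place, its slope still reads about 1.40 rad.

**Bar height:** the axis is about 74.6 mm above the bench from the arm's position, against a target of 74.8. The scene camera gave 75.0 mm and the top camera 73.3 mm, so they disagree by 1.7 mm.

**Bar alignment:**
- **Scene camera:** the bar is level and parallel to the grooves within about 0.003 rad, and centred within about 1 mm.
- **Top camera:** the arm hid most of the bar, so its slope and centring figures (up to 3 mm in x) are unreliable.

**Contact and other objects:** the force showed only the bar's weight on the way down to the hover. In the last picture the other bars, the bottle and the brush look unmoved; I did not re-measure them.

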